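# Change the air over from the blue to the yellow slide valve

### The arm

A 6-joint arm with a two-finger parallel gripper is mounted at the origin on a cart in front of the work surface, level with it; the furniture and walls round the work are solid. World frame = base frame: x ahead of the robot, y to its left, z up, the work surface at z = 0. Lengths are in m, angles in rad, forces in N, time in s.
With the tool pointing down it reaches from about 0.275 to 0.825 m from the base axis. Payload 4.9 kg.
Tool frame: the origin (TCP) lies midway between the tips of the shut fingers; the grasp point (between the pads) lies 19 mm behind it (grip_point_offset is the distance from the TCP to the grasp point, in m); z points along the fingers, y is the line along which they close (so a half turn about z gives the same grasp; the last joint's range is limited). The gripper opens to 85 mm and grips with 20 to 120 N. Pads are 22 mm wide; open, the fingers measure 114 mm over their backs; the gripper's body (76 mm by 85 mm) begins 54 mm behind the grasp point. The pads swing forward as they close: fully open they stand 13 mm farther back than shut.
Start: joints at [1.195, 0.326, -0.193, 1.052, 0, 1.437], TCP at [0.132, 0.534, 0.231] pointing down, gripper open.
Joint ranges: [-2.65, 2.65], [-0.97, 1.79], [-1.3, 1.35], [-1.93, 2.1], [-1.47, 1.37], [-3.14, 3.14]. Speed limits (rad/s): [2.57, 2.57, 3.14, 3.14, 3.14, 3.14].

### API

Orientations are given as a rotation vector (axis times angle).
In Python, from cell import * gives the robot as it stands. Calls block until the motion is done:
- movep(position, orientation): joint-space move of the TCP to a pose.
- move_l(position, velocity=0.15, rot=None, until_force=None): straight line of the TCP; rot=None keeps the orientation; velocity is the mean speed in m/s. With until_force (N) it stops when the force on the tool has changed by that much, and returns True; else False.
- set_joints(angles): joint-space move.
- let_go() and grab(newtons=None): open the fingers fully, or close them until they stop; newtons is the grip in N (None keeps the last).
- sleep(seconds).
- ik(position, orientation): joint angles nearest the present ones, or None.
- get_state(): the state.
- grab_frame(name): name is "side" or "top"; returns a dict with "img" (480x640x3 uint8, red, green, blue), "fx", "fy", "cx", "cy" (pixels), "cam_to_world" (4x4, takes a point from camera to world coordinates). Camera axes: x right, y down, z forward; pixel columns grow to the right and rows downward; lengths in m; the calibration is good to about 2 mm. A picture is of the moment at which its call begins. There is no depth.
A pose or a line that the arm cannot do raises MotionError and nothing moves.
- sign_off(): hands the job in; it is judged then, once.
Trained networks look in the newest picture that a camera, given by its name, has taken for a name from the list of things; names that differ only in an ending like _2 or _b are one class to them, and where a whole thing is asked for, a point or a joint stands for the part that bears it (a point fixed in the world has none). Each returns a list of dicts, best first, with "score" (0 to 1); they miss things now and then, are a little off and sometimes report something else, mostly with a low value. They report only what shows in the picture. A call takes as long as a camera call.
- spot_in(camera, name): "centre" ([column, row] in pixels, amid what is visible of it).
- silhouettes(camera, name): "mask" (480x640 bool, what is visible of it) and "centre" ([column, row] in pixels, amid what is visible of it).
- tip_of(camera, name): "centre" ([column, row] in pixels: a listed point, or the origin of a listed thing).
The state is a dict: "clock": time; "q": joint angles; "joint_velocities": joint speeds; "tau": joint torques, N m; "position": TCP position; "eef_rot": TCP orientation; "contact_force": force on the tool from outside, world axes, zero at the start; "wrist_torque": the same for the moment, N m; "finger_gap": opening from 0.0 (shut) to 1.0 (fully open); "grasp_force": force on a finger pad.
Only numpy, scipy, OpenCV 4.12 (cv2) and the standard library are available. Lean on these libraries where they do the work, as an engineer would, in place of code of your own. Each camera call takes 0.05 s, during which the arm holds its last target. There are 200 camera calls.

### The job

The compressed-air manifold on the bench may feed only one outlet at a time. First push the blue knob, which stands pulled out, fully home until it clicks; then pull the yellow knob out towards the front as far as it goes, until it clicks. Leave the green valve shut throughout, and let go at the end.

Things in the scene. Friction and masses are not known exactly. Their poses are not given: they have to be found in the camera images.
- manifold: Fixed foot plate 300 wide, 130 deep, 12 thick, with a brass pipe behind; turned up to 17 deg. Origin: on the bench under the middle valve's centre; x away from the front, y left, z up. On it three aluminium slide-valve blocks 66 wide, 70 deep, tops 92 above the bench, 90 apart centre to centre along y. Their colour order varies. Each has a knob on a level stem in its front (-x) face.
- blue_grip (a point): Middle of the blue knob's round grip (26 diameter, 30 long), on its axis, 68 above the bench, 18 behind the knob's front end; in front of the grip a rim 34 diameter, 7 thick. Axes: x along the stem into the block (push +x, pull -x), z up. Starts fully out, 71 in front of the block's face; home is 31 in front (travel 40).
- yellow_grip (a point): Same point of the yellow knob; same valve, sizes, axes and travel. Starts home. All knobs have hard stops at both ends and a detent 6.5 short of each: about 6 N takes a knob over it, then it snaps on to that end by itself and stays there. Between the detents it slides with about 1 N and stays where it is left.
- green_grip (a point): Same point of the green knob; same valve, sizes, axes and travel. Starts home and must stay home.

How it is judged:
By the outcome, as a careful person would: the job done as asked, in the order asked, and still so for the second after the job is handed in, with the robot touching nothing.
It also fails if it takes over 45 s, if anything falls off the work surface, if the arm or the gripper's body presses on something with over 40 N, if the wrist force passes 120 N, or if a joint passes its speed limit or range.

## Working session

There is one attempt and no reset: what is moved stays moved. The work goes in short steps, each a Python script; the robot and the scene stay as the last script left them, time stands still between calls to the robot, and variables do not carry over. Pictures are saved under pics/ and viewed, at most 10 in all, crops included, and the job is handed in when it is done.

```bash
mkdir -p pics; cat > h.py <<'E'
from cell import *
import numpy as np, cv2
def ray(f,p):
    T=np.array(f["cam_to_world"]);d=T[:3,:3]@np.array([(p[0]-f["cx"])/f["fx"],(p[1]-f["cy"])/f["fy"],1.]);return T[:3,3],d/np.linalg.norm(d)
def onz(f,p,z):
    o,d=ray(f,p);return o+d*(z-o[2])/d[2]
def save(f,n):cv2.imwrite("pics/"+n,cv2.cvtColor(np.array(f["img"]),cv2.COLOR_RGB2BGR))
E
python3 - <<'E'
from h import *
np.set_printoptions(precision=4,suppress=True)
s=get_state();print(s["clock"],s["position"],s["eef_rot"])
for c in("top","side"):
    f=grab_frame(c);save(f,c+"0.png");print(c,np.array(f["cam_to_world"])[:3,3],np.array(f["cam_to_world"])[:3,2])
    for n in("blue_grip","yellow_grip","green_grip","manifold"):
        for d in tip_of(c,n)[:2]:print(n,d["score"],d["centre"],onz(f,d["centre"],0.068 if 'grip' in n else 0))
E
```

```text
0.0 [0.1314 0.5334 0.2305] [-0.3788 -3.1182  0.0027]
top [0.509  0.0349 0.93  ] [ 0.0782 -0.0258 -0.9966]
blue_grip 0.94 [394.1, 288.7] [ 0.497  -0.1213  0.068 ]
yellow_grip 0.71 [437.1, 258.2] [ 0.5507 -0.1968  0.068 ]
green_grip 0.56 [333.2, 277.7] [ 0.515  -0.0155  0.068 ]
side [0.3013 0.7232 0.4169] [ 0.3374 -0.8498 -0.4051]
blue_grip 0.67 [393.0, 223.6] [ 0.4983 -0.1208  0.068 ]
yellow_grip 0.84 [371.5, 202.7] [ 0.5578 -0.203   0.068 ]
green_grip 0.74 [366.6, 248.4] [ 0.5104 -0.0141  0.068 ]
```

View pics/top0.png

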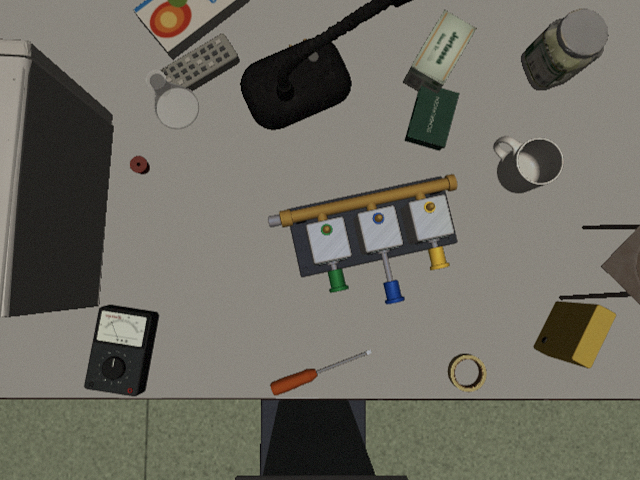

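View pics/side0.png

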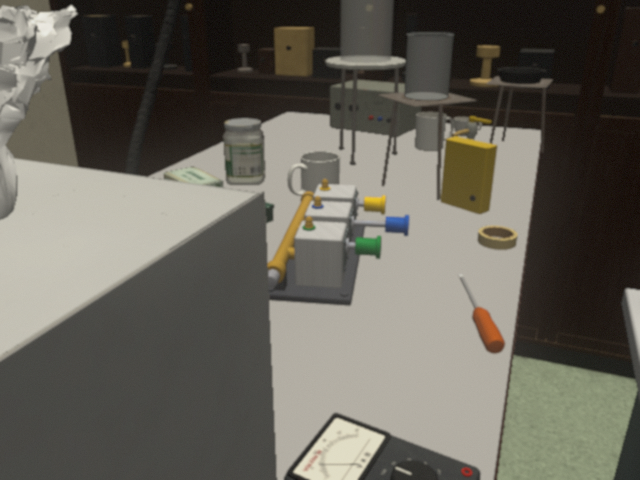

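The top view shows green at (338,280), blue pulled out at (393,291) and yellow at (438,257), so the order from left is green, blue, yellow. The side view agrees, and also shows a tall box on the left, between the arm and the work. I'll fit the manifold pose using all the detections and plan around the box.

```bash
cat > fit.py <<'E'
from h import *
from scipy.optimize import least_squares
def fit(bx=-.106,yx=-.066):
    L={"blue_grip":[bx,0,.068],"yellow_grip":[yx,-.09,.068],"green_grip":[-.066,.09,.068]}
    ob=[]
    for c in("top","side"):
        f=grab_frame(c);T=np.linalg.inv(np.array(f["cam_to_world"]))
        for n,l in L.items():
            d=tip_of(c,n)
            if d: ob.append((f,T,np.array(l),d[0]["centre"]))
    def res(p):
        c,s=np.cos(p[2]),np.sin(p[2]);r=[]
        for f,T,l,px in ob:
            w=np.array([p[0]+c*l[0]-s*l[1],p[1]+s*l[0]+c*l[1],l[2],1]);q=T@w
            r+=[f["fx"]*q[0]/q[2]+f["cx"]-px[0],f["fy"]*q[1]/q[2]+f["cy"]-px[1]]
        return np.array(r)
    o=least_squares(res,[.6,-.1,.2],loss="soft_l1");return o.x,res(o.x).reshape(-1,2)
def Rm(t):  # tool down, closing line along manifold y
    y=-np.array([-np.sin(t),np.cos(t),0]);z=np.array([0,0,-1.]);return np.c_[np.cross(y,z),y,z]
def rv(t): return cv2.Rodrigues(Rm(t))[0].ravel()
def W(p,l): 
    c,s=np.cos(p[2]),np.sin(p[2]);return np.array([p[0]+c*l[0]-s*l[1],p[1]+s*l[0]+c*l[1],l[2]])
E
python3 - <<'E'
from fit import *
np.set_printoptions(precision=4,suppress=True)
p,r=fit();print(p,np.degrees(p[2]));print(r)
np.save("p.npy",p)
for k in(0,np.pi):
  R=Rm(p[2]+k)
  for l in([-.165,0,.057],[-.06,0,.057],[-.063,-.09,.049],[-.11,-.09,.049]):
    print(k,ik(W(p,l),cv2.Rodrigues(R)[0].ravel()))
print(W(p,[-.106,0,.068]))
f=grab_frame("top")
print("box corners at z 0/.35", [onz(f,(105,310),z) for z in(0,.15,.3)], [onz(f,(25,320),z) for z in(0.15,.3)])
E
```

```text
[ 0.5987 -0.0936  0.2341] 13.412079633426755
[[-0.3698  3.1972]
 [ 0.8819 -0.7918]
 [-0.3111 -1.1711]
 [-4.7462  3.6985]
 [ 0.3219  0.2593]
 [ 3.8498 -0.8413]]
0 [-0.454   0.3682 -0.6556  0.547  -0.      2.4536]
0 [-0.3305  0.5053 -0.413   0.6525 -0.      2.577 ]
0 [-0.462   0.5765 -0.3058  0.6885 -0.      2.4455]
0 [-0.5169  0.5188 -0.415   0.637  -0.      2.3906]
3.141592653589793 [-0.454   0.3682 -0.6556  0.547  -0.     -0.688 ]
3.141592653589793 [-0.3305  0.5053 -0.413   0.6525 -0.     -0.5646]
3.141592653589793 [-0.462   0.5765 -0.3058  0.6885 -0.     -0.6961]
3.141592653589793 [-0.5169  0.5188 -0.415   0.637  -0.     -0.751 ]
[ 0.4956 -0.1182  0.068 ]
box corners at z 0/.35 [array([0.4523, 0.3994, 0.    ]), array([0.4615, 0.3406, 0.15  ]), array([0.4706, 0.2818, 0.3   ])] [array([0.4453, 0.461 , 0.15  ]), array([0.4576, 0.3791, 0.3   ])]
```

```bash
python3 - <<'E'
from fit import *
np.set_printoptions(precision=4,suppress=True)
p=np.load("p.npy");f=grab_frame("top");im=f["img"]
for n,l in(("blue_grip",[-.106,0,.068]),("yellow_grip",[-.066,-.09,.068]),("green_grip",[-.066,.09,.068])):
    w=W(p,l);d=silhouettes("top",n)
    hsv=cv2.cvtColor(im,cv2.COLOR_RGB2HSV);q=np.linalg.inv(np.array(f["cam_to_world"]))@np.r_[w,1]
    c=np.array([f["fx"]*q[0]/q[2]+f["cx"],f["fy"]*q[1]/q[2]+f["cy"]]);px=hsv[int(c[1]),int(c[0])].astype(int)
    yy,xx=np.where((abs(hsv[...,0].astype(int)-px[0])<8)&(hsv[...,1]>120))
    k=np.hypot(xx-c[0],yy-c[1])<20
    P=np.array([onz(f,(x,y),.068) for x,y in zip(xx[k],yy[k])])-[p[0],p[1],0]
    cs,sn=np.cos(p[2]),np.sin(p[2]);a=P[:,0]*cs+P[:,1]*sn;b=-P[:,0]*sn+P[:,1]*cs
    print(n,c,px,k.sum(),"x",np.percentile(a,[1,99]),"expect",l[0]-.018,l[0]+.015,"y",b.mean(),l[1], "yaw resid",np.polyfit(a,b,1)[0], "sil score",[e["score"] for e in d])
E
```

```text
blue_grip [392.3302 289.4972] [110 179 144] 317 x [-0.1274 -0.0914] expect -0.124 -0.091 y 0.0007711501918542483 0 yaw resid 0.0009942259521747143 sil score [0.72]
yellow_grip [436.8819 255.5082] [ 23 175 185] 334 x [-0.0877 -0.051 ] expect -0.084 -0.051000000000000004 y -0.08966358368776359 -0.09 yaw resid -0.015267630808179033 sil score [0.78]
green_grip [336.5889 278.5289] [ 66 147 109] 299 x [-0.0857 -0.0508] expect -0.084 -0.051000000000000004 y 0.09063587301859068 0.09 yaw resid -0.005250750888782435 sil score [0.91, 0.65]
```

The colour blobs match the fit to within about 2 mm. Next I'll move clear of the box and push blue.

```bash
python3 - <<'E'
from fit import *
np.set_printoptions(precision=4,suppress=True)
p=np.load("p.npy");r=rv(p[2])
move_l([.1,.37,.26],.25)
movep(W(p,[-.19,0,.2]),r); grab(20)
s=get_state();print(s["clock"],s["q"],s["finger_gap"],s["contact_force"])
move_l(W(p,[-.17,0,.058]),.2)
h=move_l(W(p,[-.08,0,.058]),.04,until_force=18)
s=get_state();q=np.array(s["position"])-[p[0],p[1],0];print(h,s["clock"],s["contact_force"],"local x",q[0]*np.cos(p[2])+q[1]*np.sin(p[2]))
if not h:
    h=move_l(W(p,[-.06,0,.058]),.03,until_force=18)
    s=get_state();q=np.array(s["position"])-[p[0],p[1],0];print(h,s["clock"],s["contact_force"],"local x",q[0]*np.cos(p[2])+q[1]*np.sin(p[2]))
move_l(W(p,[-.17,0,.058]),.15)
move_l(W(p,[-.17,-.09,.2]),.25)
f=grab_frame("top");save(f,"top1.png");g=grab_frame("side")
cv2.imwrite("pics/s1.png",cv2.cvtColor(np.hstack([cv2.resize(np.array(g["img"])[150:320,260:460],(400,340)),cv2.resize(np.array(f["img"])[160:330,260:460],(400,340))]),cv2.COLOR_RGB2BGR))
E
```

```text
4.8917 [-0.4909  0.1428 -0.52    0.908  -0.      2.4167] 1.2799301640788899e-05 [ 0.1998  0.4306 -0.0901]
True 6.8667 [-0.196   0.4359 -0.2826] local x -0.1369646423048699
```

View pics/s1.png

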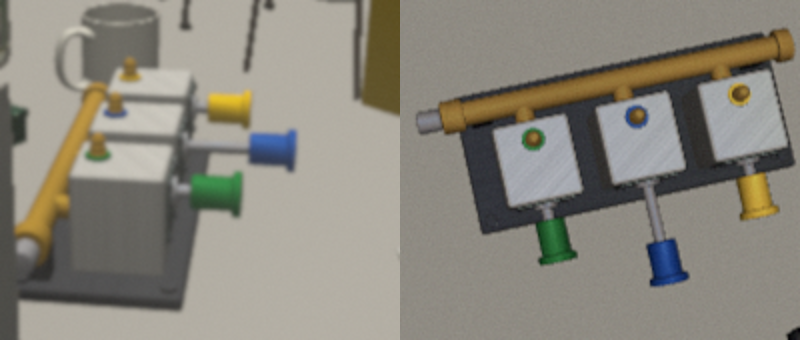

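The crop shows blue (left panel, about (272,148)) still fully out and the other two knobs home: the 18 N guard tripped on first contact. I'll push again, by position first, with the force stop only near home.

```bash
python3 - <<'E'
from fit import *
p=np.load("p.npy")
def st(t):
    s=get_state();q=np.array(s["position"])-[p[0],p[1],0];print(t,round(s["clock"],2),np.round(s["contact_force"],1),"local x",round(q[0]*np.cos(p[2])+q[1]*np.sin(p[2]),4))
move_l(W(p,[-.17,0,.15]),.25)
move_l(W(p,[-.17,0,.058]),.2)
move_l(W(p,[-.141,0,.058]),.1)
h=move_l(W(p,[-.122,0,.058]),.015,until_force=45);st(h)
h=move_l(W(p,[-.106,0,.058]),.04,until_force=45);st(h)
h=move_l(W(p,[-.085,0,.058]),.02,until_force=25);st(h)
move_l(W(p,[-.17,0,.058]),.15)
move_l(W(p,[-.17,-.09,.2]),.25)
f=grab_frame("top");g=grab_frame("side")
cv2.imwrite("pics/s2.png",cv2.cvtColor(np.hstack([cv2.resize(np.array(g["img"])[150:320,260:460],(400,340)),cv2.resize(np.array(f["img"])[160:330,260:460],(400,340))]),cv2.COLOR_RGB2BGR))
st("")
E
```

```text
False 11.18 [0.2 0.  0.1] local x -0.1217
False 11.73 [-12.8  -4.7   9.6] local x -0.1098
True 12.57 [-0.3 -0.3 -0.2] local x -0.099
 14.11 [-0.  -0.5  0.1] local x -0.1706
```

View pics/s2.png

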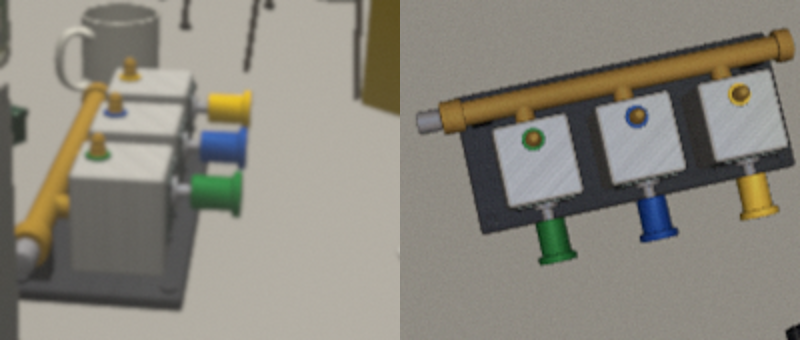

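Blue is now home: its front end (658,239) lines up with green (556,262) and yellow (758,217). Now I'll pull yellow.

```bash
python3 - <<'E'
from fit import *
p=np.load("p.npy")
def st(t):
    s=get_state();q=np.array(s["position"])-[p[0],p[1],0];print(t,round(s["clock"],2),np.round(s["contact_force"],1),"local x",round(q[0]*np.cos(p[2])+q[1]*np.sin(p[2]),4),"gap",round(s["finger_gap"]*85,1),s["grasp_force"])
let_go()
X=-.0655
move_l(W(p,[X,-.09,.16]),.2)
move_l(W(p,[X,-.09,.049]),.12);st("down")
grab(50);st("grip")
h=move_l(W(p,[X-.032,-.09,.049]),.04,until_force=45);st(h)
if not h:
    h=move_l(W(p,[X-.050,-.09,.049]),.02,until_force=22);st(h)
sleep(.2);st("")
let_go();sleep(.2);st("open")
move_l(W(p,[X-.043,-.09,.16]),.15)
move_l(W(p,[-.19,-.05,.22]),.25)
f=grab_frame("top");g=grab_frame("side")
cv2.imwrite("pics/s3.png",cv2.cvtColor(np.hstack([cv2.resize(np.array(g["img"])[150:320,260:460],(400,340)),cv2.resize(np.array(f["img"])[160:330,260:460],(400,340))]),cv2.COLOR_RGB2BGR))
st("")
E
```

```text
down 16.68 [ 0.1 -0.7  0.7] local x -0.065 gap 84.7 0.0
grip 17.26 [-1.7  2.4  5.8] local x -0.0654 gap 24.0 48.92323672771454
False 18.21 [ 9.9  8.6 -0.7] local x -0.0934 gap 24.5 50.02344489097595
False 19.26 [ 25.   13.5 -11.6] local x -0.1054 gap 24.3 49.75404918193817
 19.46 [ 24.5  13.2 -11.3] local x -0.1054 gap 24.4 49.76099252700806
open 20.27 [ 0.3 -0.3  1.2] local x -0.1156 gap 85.3 0.0
 21.85 [0.3 0.3 0.2] local x -0.1894 gap 85.1 0.0
```

View pics/s3.png

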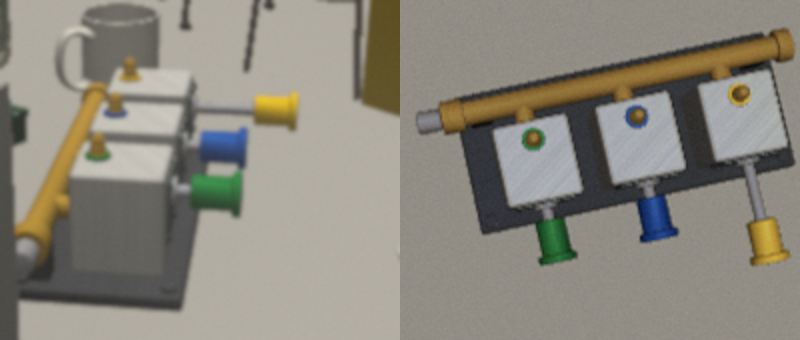

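Yellow is fully out: its front end moved from (758,217) to (769,263), the same 46 px as blue's full stroke. The pull ended at 40 mm with about 28 N against the stop. Blue and green are home and the gripper is clear.

```bash
python3 -c "
from cell import *
print(get_state()['clock']);print(sign_off())"
```

```text
21.85
the job is handed in; nothing more can be done
None
```

The job is handed in at 21.9 s: blue was pushed fully home first, then yellow was pulled fully out to its stop, green stayed shut, and the gripper is open and clear.

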